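Open the battery charging case and start it

ROBOT

A 7-joint arm with a two-finger parallel gripper is mounted at the origin on the work surface. World frame = base frame: x ahead of the robot, y to its left, z up, the work surface at z = 0. Lengths are in m, angles in rad, forces in N, time in s.
With the tool pointing down it reaches from about 0.425 to 0.875 m from the base axis. Payload 4.7 kg.
Tool frame: the origin (TCP) lies between the finger pads; the fingertips stand 14 mm ahead of it and the grasp point (between the pads) lies 5 mm behind it; z points along the fingers, y is the line along which they close (so a half turn about z gives the same grasp; the last joint's range is limited). The gripper opens to 87 mm and grips with 3 to 60 N. Pads are 19 mm wide; open, the fingers measure 117 mm over their backs; the gripper's body (75 mm by 190 mm) begins 51 mm behind the grasp point.
Start: joints at [1.207, 0.321, -0.07, 1.45, 0.023, 1.371, -0.057], TCP at [0.24, -0.604, 0.202] pointing down, gripper open.
Joint ranges: [-2.86, 2.86], [-0.3, 2.09], [-1.38, 1.24], [0.06, 2.45], [-1.56, 4.7], [0.09, 2.05], [-2.69, 2.69]. Speed limits (rad/s): [2.57, 2.57, 3.14, 3.14, 3.14, 3.14, 3.14].

INTERFACE

Orientations are given as a rotation vector (axis times angle).
In Python, from bench import get_state, get_image, camera_params, close_job gives the robot as it stands. The module is installed in compiled form; this text tells all that it offers.
- The arm moves only by the tool arm_command, never from a script. Its argument "motion" is a list of rows, each a list of 5 numbers: the finger opening in mm, from 0 to 87, then the shift along the tool's x, y, z in mm, then the turn about the tool's z in degrees. In form: [[gripper, x, y, z, spin], ...]. A call has 1 to 5 rows; each row is the pose to reach, as a shift and turn from the pose commanded when the call began, along the tool's axes at that moment; what a row does not reach only later rows make up. A row lasts 1/12 s, in which the tool goes at most 41.7 mm and 7.16 degrees, less where a joint would pass 70% of its speed; a pose out of reach is approached as far as the arm can. A call with a gripper value outside its range is refused whole. The fingers move at their own pace and stop on an object; "newtons" is the grip in N (left out, the last holds). Time passes only in rows, so rows that repeat a pose let the fingers close. It gives the time, the measured TCP pose, the force, the opening and the grip force at its end, in the units of the state.
- get_state(): the state, without advancing time (a new reading comes with each control period).
- get_image(name): name is "scene" or "top"; returns (picture, depth): 384x512x3 uint8, red, green, blue; 384x512 float32, m along the optical axis (not along the pixel's ray), 0 where there is no reading.
- camera_params(name): a dict with "intrinsics" (3x3 intrinsics, pixels), "extrinsics" (4x4, takes a point from camera to world coordinates). Camera axes: x right, y down, z forward; pixel columns grow to the right and rows downward; lengths in m; the calibration is good to about 2 mm. A picture is of the moment at which its call begins. camera_params takes no time and is no camera call.
- close_job(): hands the job in; it is judged then, once.
The state is a dict: "time": time; "joint_positions": joint angles; "qd": joint speeds; "joint_torque": joint torques, N m; "position": TCP position; "tool_rot": TCP orientation; "ft_force": force on the tool from outside, world axes, zero at the start; "torque": the same for the moment, N m; "grip_width": opening from 0.0 (shut) to 1.0 (fully open); "grip_force": force on a finger pad.
Only numpy, scipy, OpenCV 4.12 (cv2) and the standard library are available. Lean on these libraries where they do the work, as an engineer would, in place of code of your own. Each camera call takes 0.05 s, during which the arm holds its last target. There are 200 camera calls.

TASK

Open the black charging case on the packing desk: with a fingertip push its lid up from under the metal tab at the front and flip it back past upright, so that it stays open by itself. Then press the round button inside the case all the way down and let it go. Only touch and push, without force: grip and lift nothing, and leave the battery packs, the tape roll and the telephone where they are.

Things in the scene. Friction and masses are not known exactly. Their poses are not given: they have to be found in the camera images.
- case: black box with aluminium edges, 160 (its x) x 240 (its y) x 90 mm high, screwed down to the desk. Origin: centre of its underside, on the desk; z up, x from its front (tab side, roughly to the robot's right, -y of the world) to its back (hinge side, roughly to the robot's left). The walls are 6 mm thick; inside is a flat deck 60 mm above the desk, 30 mm below the rim, which carries the button and two battery packs. The lid, 8 mm thick, covers the whole box.
- case_lid (a joint): opening angle of the lid in rad: 0 shut, 1.57 upright, 1.95 leaning back against its stop. The lid (about 0.3 kg, loose hinge) falls shut by itself before upright, and falls on to its stop and stays there once past upright.
- lid_hinge (a point): middle of the lid's hinge line, which runs along the case's y axis on the back edge of the rim, 80 mm behind the case's centre, 90 mm above the desk, level with the lid's underside
- lid_tab (a point): flat aluminium tab fixed to the middle of the lid's front edge, 100 mm wide (y), 5 mm thick; it projects 35 mm forward from the front of the box, its underside free and level with that of the lid, 90 mm above the desk when shut. Origin: middle of its root on the underside, at the lid's front edge, 160 mm from the hinge; its -x axis runs outward along the tab, to the free edge 195 mm from the hinge, its z axis out of the lid's upper side.
- start_button (a joint): travel of the button in m: 0 up, 0.006 fully down; sprung, 5 N holds it fully down, and it comes back up when released
- start_button_top (a point): centre of the top of the round grey push button, 28 mm across, in a black housing on the deck in the front half of the case; it is pressed straight down. The button stands at a different place along the case's y each time.
- pack_a: grey and black battery pack lying loose on the deck in the back half of the case, at its -y side, 45 (x) x 75 (y) x 24 mm high. Origin: centre of its underside.
- pack_b: a second, equal battery pack at the +y side. Origin: centre of its underside.
- tape_roll: loose roll of brown packing tape lying flat near the case, 100 mm across, 48 mm high. Origin: centre of its underside.
- phone: loose cream desk telephone near the case, 190 x 150 x 77 mm high. Origin: centre of its underside.

How it is judged:
On the way, in this order (a step that is already met when the one before it is completed fails the run):
1. the lid rests open past upright and no finger touches it (value of joint case_lid above 1.8 rad and contact force between the fingers and case below 0.1 N), for 0.2 s.
2. the button is pressed fully down (value of joint start_button above 0.0048 m), for 0.05 s.
At the end, for the whole second after the job is handed in: the lid rests open past upright (above 1.8 rad), the button has been pressed at least 4.8 mm and is up again (within 1.5 mm), the packs are within 15 mm and the tape roll and telephone within 30 mm of where they were (value of joint case_lid above 1.8 rad and value of joint start_button below 0.0015 m and distance of each of pack_a, pack_b from where it was at the start of the episode below 0.015 m and distance of each of tape_roll, phone from where it was at the start of the episode below 0.03 m); the robot touches nothing.
It fails at once if the tab is pinched or forced (above 25 N) (contact force between the fingers and case_lid_c1 above 25 N).
It fails at once if the case is struck or leaned on hard (above 60 N) (contact force between any of the fingers, the arm and case above 60 N).
It fails at once if a battery pack is shifted or lifted (distance of any of pack_a, pack_b from where it was at the start of the episode above 0.015 m).
It fails at once if the tape roll or the telephone is shoved or lifted (distance of any of tape_roll, phone from where it was at the start of the episode above 0.03 m).
It also fails if it takes over 56 s, if anything falls off the work surface, if the arm or the gripper's body presses on something with over 40 N, if the wrist force passes 120 N, or if a joint passes its speed limit or range.

## Working session

There is one attempt and no reset: what is moved stays moved. The work goes in short steps, Python scripts to look and compute and a tool call to move; the robot and the scene stay as the last step left them, time stands still between calls to the robot, and variables do not carry over. Pictures are saved under pics/ and viewed, at most 10 in all, crops included, and the job is handed in when it is done.

Besides the shell and the picture viewer there is one more tool, called after "Emit:" as name(argument=value, ...), one argument or row to a line, values as JSON. arm_command: Moves the arm, as the interface text tells. Its arguments: {"type":"object","properties":{"motion":{"type":"array"},"newtons":{"type":"number"}},"required":["motion"]}

```bash
mkdir -p pics
cat > h.py <<'E'
import numpy as np, cv2
from bench import *
from scipy.spatial.transform import Rotation as R
def snap(n,f=None):
    im,d=get_image(n); 
    if f: cv2.imwrite('pics/'+f,im[:,:,::-1])
    p=camera_params(n); K=np.array(p["intrinsics"]);E=np.array(p["extrinsics"])
    v,u=np.mgrid[:384,:512]; P=np.stack([(u-K[0,2])/K[0,0]*d,(v-K[1,2])/K[1,1]*d,d],-1)@E[:3,:3].T+E[:3,3]
    P[d==0]=np.nan
    return im,d,P
E
python3 - <<'E'
from h import *
a=snap("scene");b=snap("top")
cv2.imwrite('pics/a.png',cv2.vconcat([a[0][:,:,::-1]]));cv2.imwrite('pics/b.png',b[0][:,:,::-1])
np.savez('s.npz',ai=a[0],aP=a[2],bi=b[0],bP=b[2])
s=get_state();print(s["position"],s["tool_rot"],R.from_rotvec(s["tool_rot"]).as_matrix().round(3),s["time"],s["grip_width"])
for n in("scene","top"):
  print(camera_params(n))
E
```

```text
[ 0.23950122 -0.60369988  0.20056079] [-3.08403638e+00 -5.89712966e-01  7.38870955e-04] [[ 0.929  0.369 -0.001]
 [ 0.369 -0.929  0.002]
 [-0.    -0.002 -1.   ]] 0.1 1.0019888464843398
{'intrinsics': array([[400.39095227,   0.        , 254.26660215],
       [  0.        , 400.39095227, 191.65561014],
       [  0.        ,   0.        ,   1.        ]]), 'extrinsics': array([[ 0.47391517,  0.74091443, -0.47586786,  1.15558185],
       [ 0.88056445, -0.39674736,  0.25922533, -0.23090808],
       [ 0.00326447, -0.54188314, -0.8404475 ,  1.02704425],
       [ 0.        ,  0.        ,  0.        ,  1.        ]])}
{'intrinsics': array([[362.52488012,   0.        , 248.89499123],
       [  0.        , 362.52488012, 188.74487565],
       [  0.        ,   0.        ,   1.        ]]), 'extrinsics': array([[-0.01502508, -0.99531252,  0.09553653,  0.54179661],
       [-0.99962749,  0.01277521, -0.02411814,  0.05882795],
       [ 0.02278459, -0.09586332, -0.9951337 ,  1.03724525],
       [ 0.        ,  0.        ,  0.        ,  1.        ]])}
```

View pics/a.png

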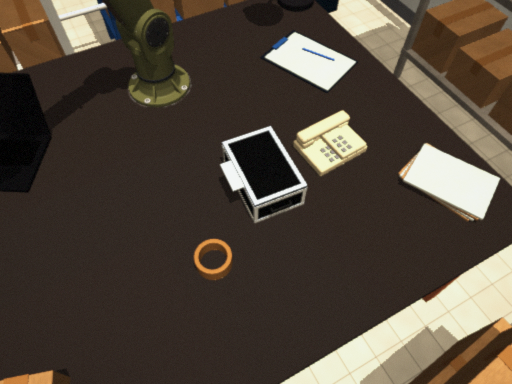

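View pics/b.png

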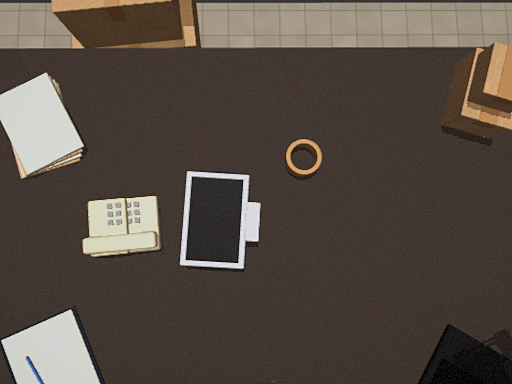

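The scene view shows the shut case at about (263,170) with its tab at (232,176), the tape at (213,258) and the phone at (330,142). In the top view the case corners are about (187,172), (249,174), (244,268) and (181,266), with the tab at (252,222). I'll measure the case pose from these.

Run:
```python
from h import *
z=np.load('s.npz');im=z['bi'];P=z['bP']
m=(im.min(-1)>150)&(P[...,2]>.08)&(P[...,2]<.115)
m[:, :175]=0;m[:,270:]=0
for lo,hi,n in((85,115,'all'),):
    pts=P[m];print(len(pts),np.nanmedian(pts,0))
k=(P[...,2]>.08)&(P[...,2]<.115); k[:,:172]=0;k[:,275:]=0;k[:160]=0;k[280:]=0
c=max(cv2.findContours(k.astype(np.uint8),0,2)[0],key=cv2.contourArea)
kk=cv2.morphologyEx(k.astype(np.uint8),cv2.MORPH_OPEN,np.ones((45,45)))  # body only
def rect(mask):
    q=P[mask>0][:,:2].astype(np.float32);return cv2.minAreaRect(q),np.nanmedian(P[mask>0][:,2])
print(rect(kk));r,_=rect(kk);print(cv2.boxPoints(r))
t=k.astype(np.uint8)-kk;t=cv2.morphologyEx(t,cv2.MORPH_OPEN,np.ones((7,7)));print(rect(t),cv2.boxPoints(rect(t)[0]))
o=(P[...,2]>.03)&(P[...,2]<.06);o[:,:280]=0;o[:,330:]=0;o[:130]=0;o[185:]=0
print('tape',rect(o))
```

```text
1965 [0.55059039 0.06430442 0.09729546]
(((0.0, 0.0), (0.0, 0.0), 0.0), np.float64(nan))
[[0. 0.]
 [0. 0.]
 [0. 0.]
 [0. 0.]]
(((0.5543463230133057, 0.1099751889705658), (0.19534330070018768, 0.24303874373435974), 85.63843536376953), np.float64(0.0972865611502075)) [[0.42575094 0.02182797]
 [0.6680858  0.00334483]
 [0.6829417  0.19812241]
 [0.44060683 0.21660554]]
tape (((0.7257477641105652, -0.1165560781955719), (0.0977773368358612, 0.09778700768947601), 2.9319326877593994), np.float64(0.046142109014387644))
  return np.nanmean(a, axis, out=out, keepdims=keepdims)
```

Emit:
arm_command(
  motion=[
    [0,31,-26,0,-7],
    [0,61,-51,0,-14],
    [0,92,-77,0,-21],
    [0,122,-102,0,-28],
    [0,153,-128,0,-35],
  ],
  newtons=5,
)

```text
time: 0.52
position: [0.335, -0.427, 0.2011]
tool_rot: [-2.761, -1.498, 0.001]
ft_force: [-0.2, 0.3, -0.3]
grip_width: 0.707
grip_force: 0.0
```

Emit:
arm_command(
  motion=[
    [0,40,-3,0,-6],
    [0,80,-7,0,-12],
    [0,120,-10,0,-18],
    [0,160,-14,0,-24],
    [0,200,-17,0,-29],
  ],
)

```text
time: 0.93
position: [0.4307, -0.2504, 0.2013]
tool_rot: [-2.299, -2.141, 0.001]
ft_force: [0.4, -0.9, 0.1]
grip_width: 0.326
grip_force: 0.0
```

Emit:
arm_command(
  motion=[
    [0,36,16,0,0],
    [0,72,32,0,0],
    [0,108,48,0,0],
    [0,144,64,0,0],
    [0,180,80,0,0],
  ],
)

```text
time: 1.35
position: [0.5242, -0.0772, 0.2014]
tool_rot: [2.304, 2.135, -0.001]
ft_force: [1.0, 0.3, 0.8]
grip_width: 0.02
grip_force: 0.0
```

Run:
```python
from h import *
im,d,P=snap("scene")
c=im[110:250,150:350,::-1];cv2.imwrite('pics/c.png',cv2.resize(c,None,fx=4,fy=4,interpolation=2))
s=get_state();print(s["position"],R.from_rotvec(s["tool_rot"]).as_matrix().round(3),s["time"],s["ft_force"],s["joint_positions"])
```

```text
[ 0.52760081 -0.06709965  0.20178804] [[ 0.065  0.998  0.004]
 [ 0.998 -0.065  0.006]
 [ 0.006  0.003 -1.   ]] 1.4 [2.73275163 6.54752184 0.83161633] [ 0.67835055  0.10591676 -0.63479698  1.72704649  0.05833009  1.32629819
 -0.03317819]
```

View pics/c.png

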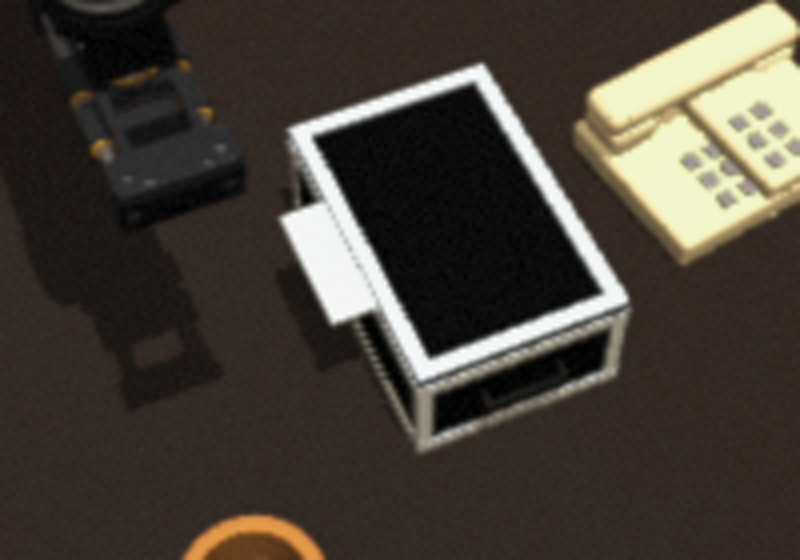

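The view shows the hand closed at (180,180) in the crop, just short of the tab at (330,265), with the path clear. I'll go down in front of the tab.

Emit:
arm_command(
  motion=[
    [0,10,4,35,0],
    [0,20,8,70,0],
    [0,30,12,105,0],
    [0,35,12,122,0],
    [0,35,12,122,0],
  ],
)

```text
time: 1.82
position: [0.5346, -0.0432, 0.0748]
tool_rot: [-2.296, -2.133, 0.008]
ft_force: [-0.1, -0.2, -0.1]
grip_width: 0.009
grip_force: 0.0
```

Emit:
arm_command(
  motion=[
    [0,5,0,0,0],
    [0,10,0,0,0],
    [0,13,0,0,0],
    [0,13,0,0,0],
  ],
)

```text
time: 2.15
position: [0.5409, -0.0314, 0.0814]
tool_rot: [2.302, 2.135, 0.003]
ft_force: [0.4, 0.7, 0.3]
grip_width: 0.004
grip_force: 0.0
```

```bash
cat >> h.py <<'E'
E0=np.array([.5469,.0126]);cx=np.array([.076,.997]);cy=np.array([-.997,.076])
def st():
    s=get_state();d=s["position"][:2]-E0;m=R.from_rotvec(s["tool_rot"]).as_matrix()
    print('t',s["time"],'edge-rel x,y mm',(d@cx*1e3).round(1),(d@cy*1e3).round(1),'tipz',(s["position"][2]*1e3-14).round(1),'F',s["ft_force"].round(1),'toolx',m[:,0].round(3))
E
python3 - <<'E'
from h import *
st()
im,d,P=snap("top")
c=im[150:290,170:370,::-1];cv2.imwrite('pics/d.png',cv2.resize(c,None,fx=4,fy=4,interpolation=2))
E
```

```text
t 2.15 edge-rel x,y mm -44.3 2.7 tipz 67.4 F [0.4 0.7 0.3] toolx [ 0.075  0.997 -0.   ]
```

View pics/d.png

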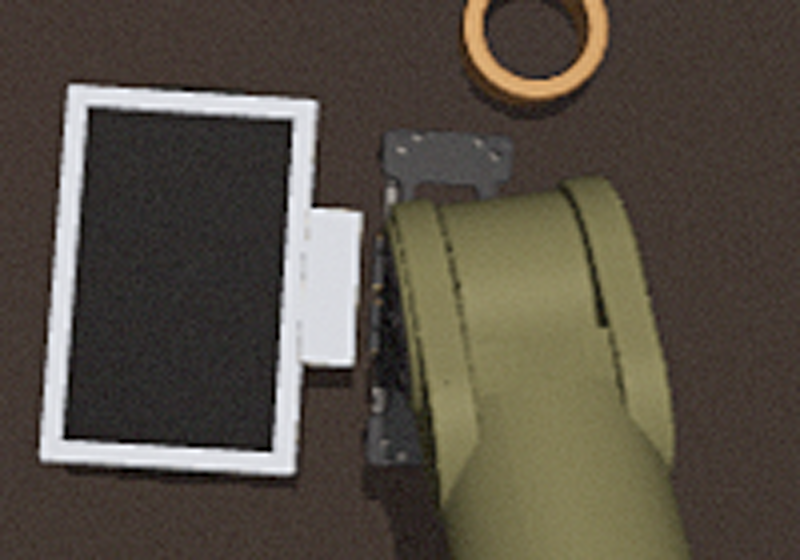

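The top view shows the hand's body at x ≈ 385–510 in the crop, parallel to the tab edge at x ≈ 360 and centred on it. I'll advance gently until contact.

Emit:
arm_command(
  motion=[
    [0,10,0,3,0],
    [0,20,0,7,0],
    [0,28,0,7,0],
    [0,28,0,7,0],
  ],
)

```text
time: 2.53
position: [0.5413, -0.0011, 0.0723]
tool_rot: [-2.299, -2.139, -0.0]
ft_force: [0.5, -0.4, 0.2]
grip_width: 0.004
grip_force: 0.0
```

Emit:
arm_command(
  motion=[
    [0,2,0,0,0],
    [0,4,0,0,0],
    [0,4,0,0,0],
  ],
)

```text
time: 2.78
position: [0.5419, -0.0006, 0.0725]
tool_rot: [2.304, 2.135, -0.001]
ft_force: [-0.6, 0.6, 0.2]
grip_width: 0.001
grip_force: 0.3
```

```bash
python3 -c "
from h import *
st()"
```

```text
t 2.7833 edge-rel x,y mm -13.5 4.0 tipz 58.5 F [-0.6  0.6  0.2] toolx [ 0.076  0.997 -0.001]
```

Emit:
arm_command(
  motion=[
    [0,2,0,0,0],
    [0,2,0,0,0],
  ],
)

```text
time: 2.95
position: [0.5419, -0.0004, 0.0725]
tool_rot: [2.305, 2.133, -0.004]
ft_force: [-0.7, -4.3, 0.3]
grip_width: 0.003
grip_force: 2.2
```

Emit:
arm_command(
  motion=[
    [0,2,0,0,0],
    [0,2,0,0,0],
  ],
)

```text
time: 3.12
position: [0.5419, -0.0002, 0.0724]
tool_rot: [2.305, 2.131, -0.007]
ft_force: [-1.8, -7.6, 0.8]
grip_width: 0.001
grip_force: 3.9
```

Contact: about 7.6 N on the tab edge, with a soft arm (about 2 N/mm). I'll move up and let friction lift it.

Emit:
arm_command(
  motion=[
    [0,1,0,-4,0],
    [0,1,0,-8,0],
    [0,1,0,-12,0],
  ],
)

```text
time: 3.37
position: [0.5419, 0.0004, 0.0843]
tool_rot: [2.306, 2.13, -0.007]
ft_force: [-0.3, -8.2, -1.1]
grip_width: 0.01
grip_force: 3.9
```

Run:
```python
from h import *
st()
for n in("scene","top"):
    im,d,P=snap(n)
    z=np.load('s.npz');Q=z['aP' if n=="scene" else 'bP']
    m=np.abs(Q[...,:2]-np.array([.5520,.08])).max(-1)<.06
    m&=(Q[...,2]>.08)
    print(n,m.sum(),np.nanmedian((P-Q)[m][:,2]))
    q=np.abs(Q[...,:2]-np.array([.62,.035])).max(-1)<.012
    print(np.nanmedian(P[q][:,2]))
```

```text
t 3.3667 edge-rel x,y mm -12.5 4.0 tipz 70.3 F [-0.3 -8.2 -1.1] toolx [ 0.079  0.997 -0.005]
scene 1388 0.007919559624562256
0.037333337981025005
top 2090 0.008322407379793284
0.09023820364824492
```

The lid is lifting: 8 mm at its middle. I'll follow the arc.

Emit:
arm_command(
  motion=[
    [0,1,0,-8,0],
    [0,2,0,-16,0],
    [0,4,0,-24,0],
    [0,6,0,-32,0],
    [0,8,0,-40,0],
  ],
)

```text
time: 3.88
position: [0.5425, 0.008, 0.1247]
tool_rot: [2.306, 2.129, -0.008]
ft_force: [-0.9, -8.6, 0.8]
grip_width: 0.006
grip_force: 4.2
```

```bash
cat >> h.py <<'E'
def lid():
    im,d,P=snap("top")
    rel=P-np.array([.5618,.2074,.094]);x=rel[...,:2]@cx;y=rel[...,:2]@cy;z=rel[...,2]
    m=(np.abs(y)>.055)&(np.abs(y)<.11)&(z>-.015)&(x>-.2)&(x<.06)&(im.max(-1)>0)
    a=np.degrees(np.arctan2(z,-x))[m&(np.hypot(x,z)>.08)&(np.hypot(x,z)<.17)]
    print('lid deg',np.nanpercentile(a,[10,50,90]).round(1),len(a))
E
python3 -c "
from h import *
st();lid()"
```

```text
t 3.8833 edge-rel x,y mm -4.9 4.0 tipz 110.7 F [-0.9 -8.6  0.8] toolx [ 0.08   0.997 -0.006]
lid deg [15.8 17.1 18.4] 1435
```

Emit:
arm_command(
  motion=[
    [0,4,0,-13,0],
    [0,9,0,-25,0],
    [0,15,0,-38,0],
    [0,22,0,-49,0],
    [0,30,0,-61,0],
  ],
)

```text
time: 4.35
position: [0.5449, 0.039, 0.1862]
tool_rot: [2.306, 2.129, -0.007]
ft_force: [-1.5, -6.4, 2.4]
grip_width: 0.007
grip_force: 3.3
```

```bash
python3 -c "
from h import *
st();lid()"
```

```text
t 4.35 edge-rel x,y mm 26.2 4.1 tipz 172.2 F [-1.5 -6.4  2.4] toolx [ 0.08   0.997 -0.005]
lid deg [37.2 37.9 38.9] 963
```

Emit:
arm_command(
  motion=[
    [0,11,0,-13,0],
    [0,23,0,-25,0],
    [0,36,0,-36,0],
    [0,50,0,-46,0],
    [0,64,0,-55,0],
  ],
)

```text
time: 4.82
position: [0.55, 0.105, 0.2424]
tool_rot: [2.306, 2.131, -0.003]
ft_force: [-2.7, -2.2, 3.1]
grip_width: 0.008
grip_force: 2.6
```

```bash
python3 -c "
from h import *
st();lid()"
```

```text
t 4.8167 edge-rel x,y mm 92.3 4.0 tipz 228.4 F [-2.7 -2.2  3.1] toolx [ 0.079  0.997 -0.003]
lid deg [-2.7 -2.  65.4] 70
```

Emit:
arm_command(
  motion=[
    [0,16,0,-7,0],
    [0,32,0,-13,0],
    [0,48,0,-18,0],
    [0,65,0,-21,0],
    [0,82,0,-22,0],
  ],
)

```text
time: 5.28
position: [0.5564, 0.19, 0.2647]
tool_rot: [2.304, 2.135, 0.003]
ft_force: [-1.1, 0.4, 6.0]
grip_width: 0.004
grip_force: 3.1
```

Emit:
arm_command(
  motion=[
    [0,12,0,0,0],
    [0,24,0,0,0],
    [0,34,0,0,0],
    [0,40,0,0,0],
    [0,40,0,0,0],
  ],
)

```text
time: 5.7
position: [0.5587, 0.2298, 0.2619]
tool_rot: [-2.301, -2.137, 0.001]
ft_force: [0.3, -0.2, -0.7]
grip_width: 0.002
grip_force: 0.0
```

```bash
python3 -c "
from h import *
st()
im,d,P=snap('scene')
c=im[60:260,120:380,::-1];cv2.imwrite('pics/e.png',cv2.resize(c,None,fx=3,fy=3,interpolation=2))"
```

```text
t 5.7 edge-rel x,y mm 217.5 4.7 tipz 247.9 F [ 0.3 -0.2 -0.7] toolx [0.074 0.997 0.001]
```

View pics/e.png

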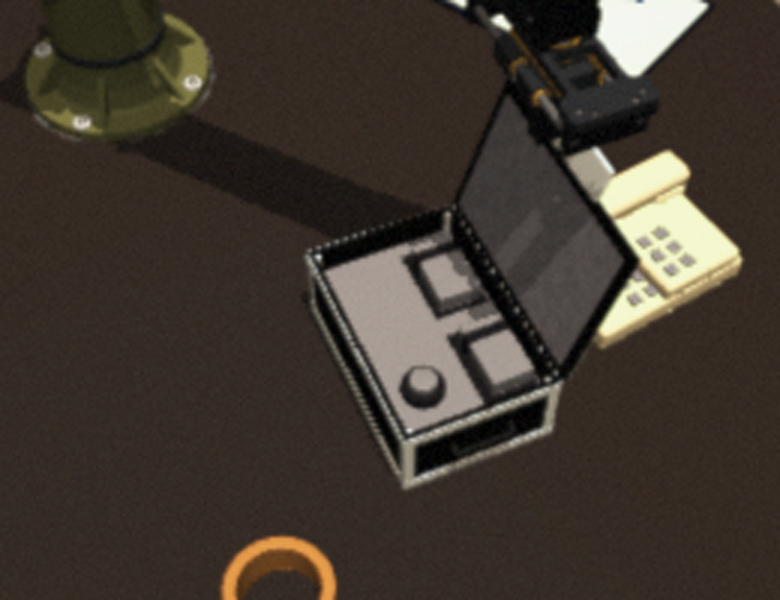

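The lid leans back on its stop at (550,230) in the crop, with the finger clear. The button top is at about (427,380) in the crop, or (262,187) in the full image, and both packs are in place. I'll retreat and measure the button.

Emit:
arm_command(
  motion=[
    [0,-35,0,0,0],
    [0,-70,0,0,0],
    [0,-110,0,0,0],
    [0,-150,0,0,0],
    [0,-190,0,0,0],
  ],
)

```text
time: 6.17
position: [0.5442, 0.0358, 0.2623]
tool_rot: [2.305, 2.134, -0.001]
ft_force: [1.1, 0.7, -0.0]
grip_width: 0.008
grip_force: 0.0
```

Run:
```python
from h import *
im,d,P=snap('scene')
st()
H=np.array([.5618,.2074]);r=P[...,:2]-H
x=r@cx;y=r@cy
m=(x>-.150)&(x<-.075)&(np.abs(y)<.112)&(P[...,2]>.066)&(P[...,2]<.1)
m=cv2.morphologyEx(m.astype(np.uint8),cv2.MORPH_OPEN,np.ones((2,2)))
n,l,s,c=cv2.connectedComponentsWithStats(m)
for i in range(1,n):
    q=P[l==i]; 
    if s[i,4]<8: continue
    zt=np.percentile(q[:,2],80);t=q[q[:,2]>zt-.006]
    print(c[i],s[i,4],np.median(q[:,2]),zt,t.min(0),t.max(0),t.mean(0))
v,u=187,262
print(P[v-8:v+9:2,u,2].round(3),P[v,u-8:u+9:2,2].round(3),P[v,u])
crop=im[160:215,235:290,::-1];cv2.imwrite('pics/f.png',cv2.resize(crop,None,fx=8,fy=8,interpolation=2))
```

```text
t 6.2167 edge-rel x,y mm 11.3 3.5 tipz 248.0 F [ 1.  -7.4 -0.9] toolx [ 0.09   0.996 -0.008]
[261.76506024 189.28313253] 166 0.07432843004350081 0.08252536384028286 [0.60043574 0.06783273 0.07788956] [0.6307617  0.09896584 0.08670605] [0.61414371 0.08499894 0.08236671]
[0.061 0.065 0.083 0.081 0.083 0.081 0.076 0.075 0.068] [0.069 0.08  0.085 0.082 0.083 0.081 0.073 0.073 0.061] [0.61732259 0.08712005 0.08253469]
```

View pics/f.png

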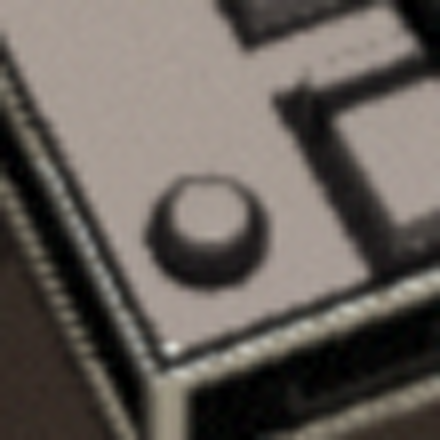

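The close view shows the button top centred at about (210,212) in the crop, which puts it near world (0.616, 0.087, 0.082), clear of the packs. I'll move above it and then press.

Emit:
arm_command(
  motion=[
    [0,15,20,0,0],
    [0,30,40,0,0],
    [0,43,56,5,0],
    [0,51,67,20,0],
    [0,51,67,45,0],
  ],
)

```text
time: 6.63
position: [0.6186, 0.0863, 0.2186]
tool_rot: [2.303, 2.135, 0.008]
ft_force: [-0.4, 0.1, -0.2]
grip_width: 0.008
grip_force: 0.0
```

Emit:
arm_command(
  motion=[
    [0,0,0,35,0],
    [0,0,0,70,0],
    [0,0,0,95,0],
    [0,0,0,105,0],
    [0,0,0,105,0],
  ],
)

```text
time: 7.05
position: [0.6135, 0.0832, 0.1095]
tool_rot: [-2.303, -2.132, 0.007]
ft_force: [-0.1, 0.1, 0.3]
grip_width: 0.002
grip_force: 0.0
```

Run:
```python
from h import *
st();print(get_state()["position"])
p=camera_params("scene");K=p["intrinsics"];E=p["extrinsics"]
r=E[:3,:3]@np.linalg.solve(K,[261.3,186.5,1]);print(E[:3,3]+r*(.082-E[2,3])/r[2])
im,d,P=snap('scene')
cv2.imwrite('pics/g.png',cv2.resize(im[110:230,180:340,::-1],None,fx=4,fy=4,interpolation=2))
```

```text
t 7.05 edge-rel x,y mm 75.4 -61.1 tipz 95.5 F [-0.1  0.1  0.3] toolx [ 0.077  0.997 -0.001]
[0.61353469 0.0831731  0.10946948]
[0.61459559 0.0863724  0.082     ]
```

View pics/g.png

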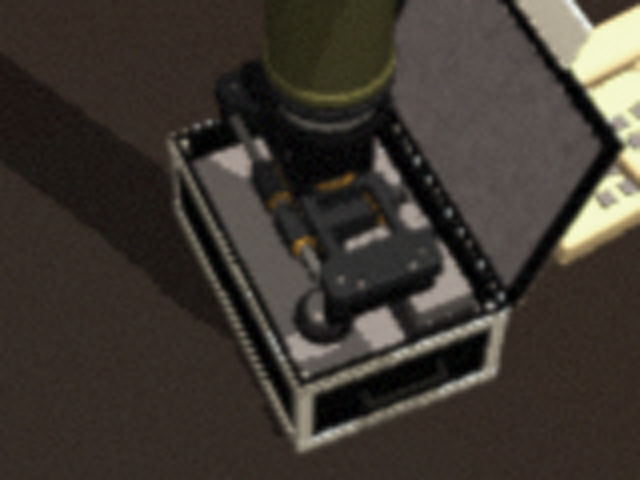

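The hand stands over the button at about (322,315) in the crop, with the lid still open. I'll press down in steps.

Emit:
arm_command(
  motion=[
    [0,3,0,6,0],
    [0,3,0,12,0],
    [0,3,0,16,0],
    [0,3,0,19,0],
    [0,3,0,19,0],
  ],
)

```text
time: 7.52
position: [0.6156, 0.0874, 0.0932]
tool_rot: [-2.304, -2.135, 0.001]
ft_force: [-0.6, -0.1, 0.4]
grip_width: 0.006
grip_force: 0.0
```

Emit:
arm_command(
  motion=[
    [0,0,0,3,0],
    [0,0,0,5,0],
    [0,0,0,5,0],
  ],
)

```text
time: 7.77
position: [0.6156, 0.0874, 0.0881]
tool_rot: [-2.304, -2.135, 0.001]
ft_force: [-0.4, 0.6, -0.7]
grip_width: 0.009
grip_force: 0.0
```

Emit:
arm_command(
  motion=[
    [0,0,0,2,0],
    [0,0,0,4,0],
    [0,0,0,4,0],
  ],
)

```text
time: 8.02
position: [0.6156, 0.0874, 0.0841]
tool_rot: [-2.304, -2.135, 0.001]
ft_force: [-0.2, 0.6, 0.1]
grip_width: 0.009
grip_force: 0.0
```

Run:
```python
from h import *
st()
im,d,P=snap('scene')
cv2.imwrite('pics/i.png',cv2.resize(im[150:220,220:320,::-1],None,fx=7,fy=7,interpolation=2))
```

```text
t 8.0167 edge-rel x,y mm 79.8 -62.8 tipz 70.1 F [-0.2  0.6  0.1] toolx [ 0.076  0.997 -0.   ]
```

View pics/i.png

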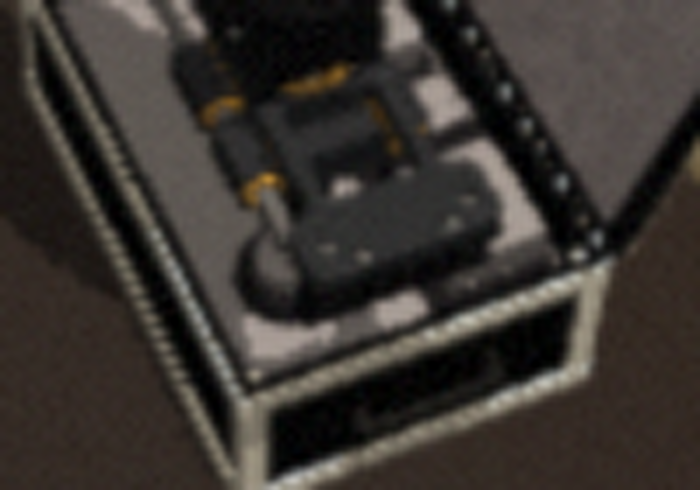

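Run:
```python
from h import *
st()
im,d,P=snap('scene')
s=get_state();M=R.from_rotvec(s["tool_rot"]).as_matrix()
T=(P-s["position"])@M*1e3
for u,v in((277,183),(270,178),(287,178),(261,187),(259,181),(263,190),(256,190),(262,186),(258,177),(268,160)):
    print(u,v,'tool mm',T[v,u].round(0),'z',(P[v,u,2]*1e3).round(0),im[v,u])
p=camera_params("scene");K=p["intrinsics"];E=np.linalg.inv(p["extrinsics"])
for zz in(14,0,-30,-55):
    w=s["position"]+M@[0,0,zz/1e3];c=K@(E[:3,:3]@w+E[:3,3]);print(zz,c[:2]/c[2],c[2])
im,d,P=snap('top')
T=(P-s["position"])@M*1e3
m=(np.abs(T[...,0])<60)&(np.abs(T[...,1])<120)&(T[...,2]>-150)
print(m.sum(),np.nanpercentile(T[m],[0,10,50,90,100],axis=0).round(0))
```

```text
t 8.0667 edge-rel x,y mm 79.9 -62.9 tipz 70.2 F [-0.1  0.   0.3] toolx [ 0.076  0.997 -0.   ]
277 183 tool mm [  -2.   87. -135.] z 219.0 [49 48 47]
270 178 tool mm [ -12.   67. -136.] z 220.0 [59 57 56]
287 178 tool mm [  27.   83. -134.] z 219.0 [91 89 83]
261 187 tool mm [-3.  0.  2.] z 82.0 [79 74 71]
259 181 tool mm [ -32.   48. -110.] z 194.0 [99 93 88]
263 190 tool mm [ -37.   83. -120.] z 204.0 [16 15 15]
256 190 tool mm [-17.  -2.  12.] z 72.0 [19 17 17]
262 186 tool mm [ -37.   76. -128.] z 213.0 [35 35 31]
258 177 tool mm [ -30.   36. -110.] z 194.0 [112 105  94]
268 160 tool mm [  11.    8. -125.] z 210.0 [122  89  38]
14 [261.759037   188.89268227] 1.1434263587273477
0 [261.85424319 186.18042433] 1.1316590235209534
-30 [262.06507564 180.1741766 ] 1.106443305221537
-55 [262.24825219 174.95579682] 1.08543020663869
225 [[ -60. -120. -134.]
 [ -55. -115. -132.]
 [  38.  -91.   24.]
 [  57.  111.   86.]
 [  60.  120.   91.]]
```

No force yet. I'll go on down in small steps, watching the force.

Emit:
arm_command(
  motion=[
    [0,0,0,2,0],
    [0,0,0,3,0],
    [0,0,0,3,0],
  ],
)

```text
time: 8.42
position: [0.6157, 0.0874, 0.0812]
tool_rot: [-2.304, -2.135, 0.001]
ft_force: [-0.0, -0.1, -0.4]
grip_width: 0.005
grip_force: 0.0
```

Emit:
arm_command(
  motion=[
    [0,0,0,2,0],
    [0,0,0,3,0],
    [0,0,0,3,0],
  ],
)

```text
time: 8.67
position: [0.6156, 0.0874, 0.0782]
tool_rot: [-2.304, -2.135, 0.001]
ft_force: [-0.5, 1.0, -0.4]
grip_width: 0.002
grip_force: 0.0
```

Run:
```python
from h import *
st()
im,d,P=snap('scene')
Z=np.nan_to_num(P[...,2]*1e3).astype(int)
print(Z[174:202,244:274])
cv2.imwrite('pics/j.png',cv2.resize(im[165:205,235:285,::-1],None,fx=14,fy=14,interpolation=2))
```

```text
t 8.6667 edge-rel x,y mm 79.8 -62.8 tipz 64.2 F [-0.5  1.  -0.4] toolx [ 0.076  0.997 -0.   ]
[[ 59  60  62  61  62  61  62 178 184 191 193 191 194 190 194 191 207 212
  213 211 189 190 185 186 181 180 179 174 177 176]
 [ 61  60  60  62  63  62  64  61 184 192 195 192 194 194 192 195 205 213
  211 213 213 183 182 181 180 177 177 169  63  61]
 [ 59  63  60  64  62  59  59  62 177 186 192 192 194 192 190 188 186 209
  212 212 213 177 177 177 173 170  64  62  61  60]
 [ 63  64  60  61  61  64  62  60  64 180 190 190 192 188 189 185 184 204
  210 212 213 211 166 140  60  60  63  61  60  61]
 [ 66  61  62  61  61  61  61  60  61 177 184 186 187 188 187 186 180 175
  207 214 212 213 135 133  58  61  64 212 211 213]
 [ 61  60  61  62  58  60  60  58  61  58 179 185 181 185 188 185 172 141
  203 211 214 212 213 213 212 214 212 214 212 214]
 [ 63  64  63  62  62  59  60  59  62  58 178 179 178 183 185 187 185 133
  131 206 211 212 213 212 212 209 213 212 213 211]
 [ 61  58  58  63  58  58  59  62  59  61  60  64  64 106 186 186 187 127
  128 120 211 213 210 212 210 213 213 211 213 214]
 [ 89 
[... 1794 characters left out ...]
 63  60  59  60  62  61
   60 179 176 179 171 172 171  58  65  60   0  61]
 [ 28  39  49  61  79  90  90  93  93  63  60  62  62  63  61  61  63  63
   63 171 172 170  58  61  60  62  59  59  62  63]
 [ 21  34  47  54  65  83  88  92  90  60  64  63  57  59  62  60  66  63
   60  59  62  57  59  59  60  59  59  59  90  90]
 [ 17  28  44  49  62  79  87  92  90  91  63  63  60  62  63  63  62  61
   60  62  62  61  61  59  61  92  88  92  92  92]
 [ 12  22  34  44  54  66  83  91  87  90  62  64  57  60  62  60  58  62
   60  61  61  60  90  90  91  90  89  93  90  86]
 [  8  17  23  38  49  63  77  87  88  92  91  61  61  64  59  62  60  60
   63  61  93  90  92  89  91  87  90  87  86  86]]
```

View pics/j.png

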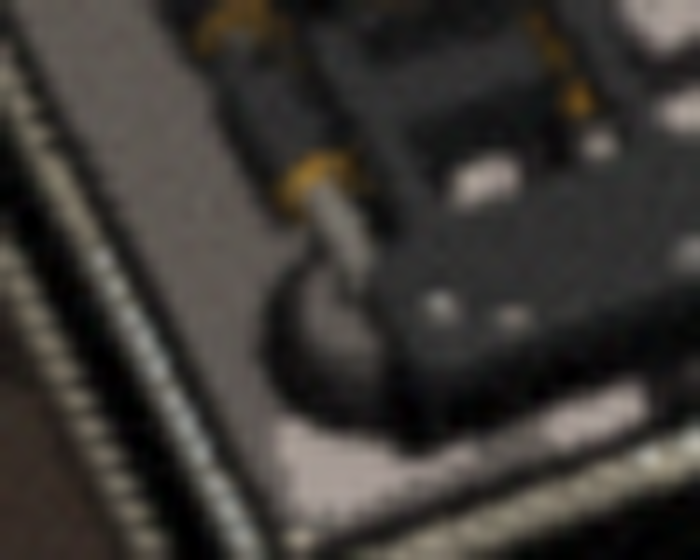

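Run:
```python
from h import *
im,d,P=snap('scene')
s=get_state();M=R.from_rotvec(s["tool_rot"]).as_matrix();T=(P-s["position"])@M*1e3
for v,u in((177,266),(177,267),(178,266),(178,267),(179,261),(180,261),(180,262),(181,261),(181,262),(181,263),(182,262),(187,258),(186,258),(187,261),(188,261),(184,258),(185,257)): print(u,v,T[v,u].round(0),P[v,u].round(3))
```

```text
266 177 [ -3.  28. -89.] [0.643 0.083 0.167]
267 177 [  9.  11. -60.] [0.627 0.096 0.139]
266 178 [  5.  13. -60.] [0.629 0.092 0.139]
267 178 [ 10.  10. -54.] [0.627 0.096 0.133]
261 179 [ -9.  12. -63.] [0.627 0.077 0.142]
261 180 [ -8.  10. -55.] [0.625 0.078 0.134]
262 180 [ -5.  10. -54.] [0.626 0.081 0.132]
261 181 [ -7.   8. -48.] [0.624 0.08  0.126]
262 181 [ -5.  10. -48.] [0.625 0.082 0.126]
263 181 [ -0.   7. -41.] [0.622 0.087 0.119]
262 182 [ -4.   7. -39.] [0.623 0.083 0.118]
258 187 [-10.  -3.  -3.] [0.612 0.077 0.082]
258 186 [-9. -6. -5.] [0.609 0.079 0.083]
261 187 [ -32.   61. -106.] [0.674 0.051 0.185]
261 188 [-5.  5. -7.] [0.621 0.082 0.086]
258 184 [ -7. -12.  -5.] [0.603 0.082 0.083]
257 185 [-11.  -9.  -6.] [0.606 0.077 0.084]
```

The button still reads as up at 82 mm, so the fingertip seems to stand higher than the nominal value. I'll keep descending under force watch.

Emit:
arm_command(
  motion=[
    [0,0,0,2,0],
    [0,0,0,4,0],
    [0,0,0,4,0],
  ],
)

```text
time: 9.02
position: [0.6155, 0.0875, 0.074]
tool_rot: [-2.304, -2.135, 0.001]
ft_force: [-0.1, 0.6, 0.1]
grip_width: 0.01
grip_force: 0.0
```

Emit:
arm_command(
  motion=[
    [0,0,0,2,0],
    [0,0,0,3,0],
    [0,0,0,3,0],
  ],
)

```text
time: 9.27
position: [0.6156, 0.0875, 0.0712]
tool_rot: [-2.304, -2.135, 0.001]
ft_force: [-0.9, 0.2, 0.4]
grip_width: 0.003
grip_force: 0.0
```

Emit:
arm_command(
  motion=[
    [0,0,0,2,0],
    [0,0,0,3,0],
    [0,0,0,3,0],
  ],
)

```text
time: 9.52
position: [0.6156, 0.0874, 0.0682]
tool_rot: [-2.304, -2.135, 0.001]
ft_force: [0.6, 0.7, -0.3]
grip_width: 0.007
grip_force: 0.0
```

Emit:
arm_command(
  motion=[
    [0,0,0,2,0],
    [0,0,0,3,0],
    [0,0,0,3,0],
  ],
)

```text
time: 9.77
position: [0.6156, 0.0875, 0.0652]
tool_rot: [-2.304, -2.135, 0.001]
ft_force: [-0.3, -0.0, -0.0]
grip_width: 0.004
grip_force: 0.0
```

Run:
```python
from h import *
st()
im,d,P=snap('scene')
s=get_state();M=R.from_rotvec(s["tool_rot"]).as_matrix();T=(P-s["position"])@M*1e3
m=(np.abs(T[...,0])<40)&(np.abs(T[...,1])<110)&(P[...,2]>.1)&(T[...,2]>-100)
print('hand lowest points'); q=np.argwhere(m)
o=np.argsort(P[m][:,2])[:14]
for i in o: print(q[i],T[m][i].round(0),P[m][i].round(3))
print((P[182:192,254:264,2]*1e3).round(0))
```

```text
t 9.7667 edge-rel x,y mm 79.9 -62.8 tipz 51.2 F [-0.3 -0.  -0. ] toolx [ 0.076  0.997 -0.   ]
hand lowest points
[184 262] [ -3.   7. -42.] [0.623 0.084 0.107]
[184 261] [ -7.   9. -46.] [0.624 0.08  0.111]
[183 262] [ -4.   9. -50.] [0.624 0.082 0.115]
[181 267] [ 10.  10. -52.] [0.626 0.097 0.118]
[183 261] [ -8.  10. -54.] [0.625 0.079 0.119]
[181 266] [  7.  10. -54.] [0.626 0.094 0.119]
[180 267] [  9.  12. -61.] [0.628 0.096 0.126]
[180 266] [  6.  11. -61.] [0.627 0.093 0.126]
[182 260] [-12.  11. -62.] [0.626 0.075 0.127]
[182 261] [ -9.  13. -63.] [0.628 0.077 0.128]
[178 271] [ 13.  27. -87.] [0.643 0.098 0.153]
[193 283] [ 21.  83. -88.] [0.7   0.102 0.154]
[179 268] [  4.  27. -89.] [0.643 0.089 0.154]
[151 243] [-21. -84. -92.] [0.531 0.073 0.157]
[[165. 170. 166. 175. 174. 177. 127. 128. 190. 200.]
 [163. 166. 162. 172. 174. 175. 174. 119. 115. 192.]
 [ 63.  76.  72.  92. 172. 173. 172. 111. 107. 193.]
 [ 73.  74.  72.  80. 172. 175. 174. 173. 199. 197.]
 [ 76.  73.  75.  82.  82. 173. 177. 196. 198. 199.]
 [ 72.  74.  82.  84.  83. 171. 175. 199. 200. 193.]
 [ 71.  73.  76.  87.  80.  88. 172. 195. 199. 199.]
 [ 75.  72.  73.  80.  82.  nan  84. 192. 198. 200.]
 [ 73.  71.  75.  74.  77.  80.  80. 171. 197. 202.]
 [ 72.  75.  73.  76.  70.  77.  77.  78. 191. 198.]]
```

Emit:
arm_command(
  motion=[
    [0,0,0,2,0],
    [0,0,0,4,0],
    [0,0,0,4,0],
  ],
)

```text
time: 10.07
position: [0.6159, 0.0875, 0.0613]
tool_rot: [2.304, 2.135, 0.0]
ft_force: [0.4, 0.6, 1.4]
grip_width: 0.004
grip_force: 0.7
```

Emit:
arm_command(
  motion=[
    [0,0,0,2,0],
    [0,0,0,4,0],
    [0,0,0,4,0],
  ],
)

```text
time: 10.32
position: [0.616, 0.0876, 0.0576]
tool_rot: [2.304, 2.135, 0.0]
ft_force: [-0.4, -0.5, 3.4]
grip_width: 0.005
grip_force: 1.8
```

Contact at TCP z ≈ 0.062, and the spring force is rising. I'll press through.

Emit:
arm_command(
  motion=[
    [0,0,0,2,0],
    [0,0,0,4,0],
    [0,0,0,6,0],
    [0,0,0,6,0],
  ],
)

```text
time: 10.65
position: [0.6162, 0.0876, 0.0551]
tool_rot: [2.303, 2.134, -0.001]
ft_force: [-8.7, -1.8, 22.1]
grip_width: 0.002
grip_force: 11.1
```

The button is bottomed at 22 N. I'll release it and retreat upward.

Emit:
arm_command(
  motion=[
    [0,0,0,-6,0],
    [0,0,0,-20,0],
    [0,0,0,-50,0],
    [0,0,0,-85,0],
    [0,0,0,-120,0],
  ],
)

```text
time: 11.07
position: [0.615, 0.0874, 0.1722]
tool_rot: [-2.303, -2.135, 0.002]
ft_force: [1.8, -0.3, 0.5]
grip_width: 0.004
grip_force: 0.0
```

Emit:
arm_command(
  motion=[
    [0,-30,0,-20,0],
    [0,-65,0,-40,0],
    [0,-100,0,-50,0],
    [0,-135,0,-50,0],
    [0,-135,0,-50,0],
  ],
)

```text
time: 11.48
position: [0.6055, -0.058, 0.2221]
tool_rot: [2.314, 2.118, -0.006]
ft_force: [1.1, -1.2, -1.4]
grip_width: 0.003
grip_force: 0.0
```

Run:
```python
from h import *
st()
im,d,P=snap('scene')
print((P[183:191:2,256:266:2,2]*1e3).round(0), get_state()["ft_force"])
cv2.imwrite('pics/k.png',cv2.resize(im[60:290,120:400,::-1],None,fx=2,fy=2))
```

```text
t 11.4833 edge-rel x,y mm -66.0 -63.8 tipz 208.1 F [ 1.1 -1.2 -1.4] toolx [ 0.088  0.996 -0.006]
[[73. 81. 83. 85. 83.]
 [70. 82. 84. 80. 83.]
 [80. 83. 86. 82. 83.]
 [74. 82. 82. 85. 84.]] [-1.13175332  0.66991491 -0.22617702]
```

View pics/k.png

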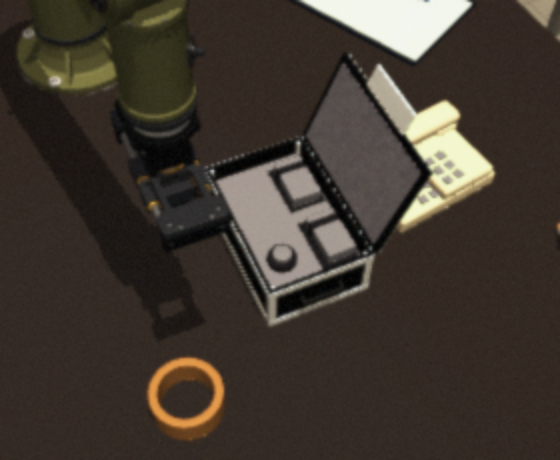

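The lid stands open at (365,160), the button at (283,257) is back up at 82 mm, and the packs, tape and phone look unmoved. The hand is clear, so I'm handing the job in.

```bash
python3 -c "
from bench import *
print(close_job())"
```

```text
the job is handed in; nothing more can be done
None
```

I opened the lid past upright and it stays open on its stop; I then pressed the button fully down (22 N) and it came back up. The packs, tape roll and telephone look unmoved in the last picture. The lid was started by friction against the tab's front edge rather than from under it, because the tool can only point down. The job is handed in; no verdict came back.

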